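Wind back the curing hood and show the doll's chair to the camera

TASK

Wind the clear hood of the glue-curing station fully back with its hand crank (two full turns, clockwise seen from above), then pick out the doll's chair, leaving the stool beside it standing where it is and the camera as it is set. Hold the chair up still and upright in front of the inspection camera, its middle centred on the lens axis and 15 cm from the lens, with the front of the chair (the open seat side, away from the backrest) squarely facing the lens. Finish while still holding it there.

Things in the scene. Friction and masses are not known exactly. Their poses are not given: they have to be found in the camera images.
- station: Glue-curing station, fixed; place and yaw vary. White base plate 360 (x) by 260 (y) mm, 30 mm high; origin at the centre of its underside, -x its front (to the robot). Chair and stool stand side by side on its bed (black sheet, 30 mm above the table), about 90 mm in front (-x) of the origin, under the clear hood. The crank column stands on its +y side.
- hood_front (a point): Middle of the upper front edge of the clear hood, 145 mm above the table. The hood is a tunnel 150 mm long, 224 wide, top at 151 mm, open at the front, closed at the rear. It moves only with the crank: along the station's +x, 12.5 mm per rad, 157 mm in all, and then leaves chair and stool uncovered.
- crank (a joint): Angle of the hand crank in rad: 0 at the start with the hood closed; grows as the crank is turned clockwise seen from above; 12.57 (two full turns) is the stop, with the hood fully back. It turns with about 2 N at the knob and stays where it is left.
- crank_axis (a point): Point on the crank's upright axis, 165 mm above the table, 100 mm in front (-x) and 180 mm to the left (+y) of the station's origin. Column below 44 mm in diameter; the steel crank arm lies 135 to 147 mm above the table.
- crank_knob (a point): The crank's knob: an upright dark wooden cylinder 22 mm in diameter, 146 to 194 mm above the table; this point is on its centre line at 170 mm, 50 mm from the crank axis. It spins freely on its pin: grip it from above and lead it round without turning the gripper. At the start it lies in front of the axis and to the left, seen from the robot.
- chair: Doll's chair, plywood, 28 to 56 g, loose, upright on the bed on either side of the stool, front roughly to the robot. Seat 46 x 46 mm, its top 45 mm above the feet. Backrest: upright panel 8 mm thick (x), 46 wide (y), 45 to 95 mm above the feet, its mid-plane 19 mm behind the origin (x = +19 mm). Origin: centre of the underside at foot level; -x is the front, z up.
- chair_mid (a point): The middle of the chair: on its upright centre line (above its origin), 48 mm above the feet. This is the point to be held on the lens axis.
- stool: The doll's stool, same plywood, seat 46 x 46 mm, 45 mm high, four legs, no backrest; loose, on the curing bed next to the chair, centres about 95 mm apart. Origin at the centre of its underside. Leave it standing there.
- camera: Stand of the inspection camera, fixed on the table on the robot's right: round base 100 mm in diameter, 14 mm post up to 264 mm above the table, carrying a black camera head. Origin at the centre of the underside; the camera looks level along its -x.
- lens (a point): Centre of the front glass of the camera lens; the head (60 mm wide, 44 high) is set at another height each time, lens 175 to 230 mm above the table. The lens axis is level, along the camera stand's -x; the chair's middle belongs on it, 150 mm in front of this point. The head slides on its post if pushed hard.

How it is judged (in metres and radians):
On the way:
1. the hood is wound fully back (crank within 0.6 rad of its stop) while the chair still stands in the station (value of joint crank above 11.95 rad and distance of chair from where it was at the start of the episode below 0.04 m and angle between chair's own z axis and vertical below 0.2 rad), for 0.2 s.
At the end, for the whole second after the job is handed in: Hood still back (crank > 11.95 rad); chair held in the fingers, still, on nothing else: its middle within 20 mm of the lens axis and 130-170 mm from the lens, upright and facing it within 0.2 rad; stool within 30 mm of its start and upright; lens shifted under 10 mm (value of joint crank above 11.95 rad and x of chair_mid in the frame of lens between -0.17 and -0.13 m and y of chair_mid in the frame of lens between -0.02 and 0.02 m and z of chair_mid in the frame of lens between -0.02 and 0.02 m and angle between each of chair, stool's own z axis and vertical below 0.2 rad and angle between the x axis of chair and the x axis of camera, either way round below 0.2 rad and x of lens in the frame of chair below 0 m and linear speed of chair below 0.03 m/s and angular speed of chair below 0.3 rad/s and contact force between chair and the fingers above 0.5 N and contact force between chair and camera below 0.1 N and contact force between chair and station below 0.1 N and contact force between chair and stool below 0.1 N and distance of stool from where it was at the start of the episode below 0.03 m and distance of lens from where it was at the start of the episode below 0.01 m); the arm keeps its last pose, push and grip.
It fails at once if the stool is knocked over or pushed more than 40 mm (distance of stool from where it was at the start of the episode above 0.04 m or angle between stool's own z axis and vertical above 0.6 rad).
It fails at once if the camera head is pushed out of its setting by more than 15 mm (distance of lens from where it was at the start of the episode above 0.015 m).
It also fails if it takes over 72 s, if anything falls off the work surface, if the arm or the gripper's body presses on something with over 40 N, if the wrist force passes 120 N, or if a joint passes its speed limit or range.

ROBOT

A 6-joint arm with a two-finger parallel gripper is mounted at the origin on the work surface. World frame = base frame: x ahead of the robot, y to its left, z up, the work surface at z = 0. Lengths are in mm, angles in rad, forces in N, time in s.
With the tool pointing down it reaches from about 325 to 850 mm from the base axis. Payload 4.4 kg.
Tool frame: the origin (TCP) lies on the mounting face of the last link; the fingertips stand 199 mm ahead of it and the grasp point (between the pads) lies ctrl.pinch_z ahead of it (ctrl.pinch_z is the distance from the TCP to the grasp point, in mm); z points along the fingers, y is the direction in which the jaws open and shut (so a half turn about z gives the same grasp; the last joint's range is limited). The gripper opens to 94 mm and grips with 3 to 60 N. Pads are 16 mm wide; open, the fingers measure 119 mm over their backs; the gripper's body (75 mm by 177 mm) begins 78 mm behind the grasp point.
Start: joints at [0.957, 0.207, 1.542, -0, 1.393, -0.15], TCP at [257.236, 514.255, 404.647] pointing down, gripper open.
Joint ranges: [-2.73, 2.73], [-0.86, 2.22], [0.23, 2.46], [-1.11, 4.25], [0.08, 2.63], [-2.82, 2.82]. Speed limits (rad/s): [2.79, 2.79, 3.14, 3.14, 3.14, 3.14].

INTERFACE

Orientations are given as a unit quaternion [w, x, y, z].
In Python, from cell import ctrl gives the robot as it stands.
- The arm moves only by the tool jog_arm, never from a script. Its argument "commands" is a list of rows, each a list of 7 numbers: the shift along the tool's x, y, z in cm, then the turn, a rotation vector about the tool's x, y, z in degrees, then the closure, from 0 (fully open) to 1 (shut). A call has exactly 10 rows; each row shifts and turns the commanded pose from where the row before left it, along the tool's axes as they then stand; what a row does not reach is not made up. A row lasts 1/12 s, in which the tool goes at most 41.7 mm and 7.16 degrees, less where a joint would pass 70% of its speed; a pose out of reach is approached as far as the arm can. A call is refused whole if a number of a shift passes 4.17 or a number of a turn 7.16, either way. A call with a gripper value outside its range is refused whole. The fingers move at their own pace and stop on an object; the grip force is fixed at half the most. Time passes only in rows, so rows that do not move let the fingers close, or fill a call up. It gives the time, the measured TCP pose, the force and the opening at its end, in the units of the state.
- ctrl.observe(): the state, without advancing time (a new reading comes with each control period).
- ctrl.read_camera(name): name is "scene" or "top" or "wrist"; returns (picture, depth): 480x640x3 uint8, blue, green, red; 480x640 float32, mm along the optical axis (not along the pixel's ray), 0 where there is no reading.
- ctrl.calibration(name): a dict with "intrinsics" (3x3 intrinsics, pixels), "rvec" (rotation vector, rad) and "tvec" (3), from world to camera coordinates, as OpenCV has them. Camera axes: x right, y down, z forward; pixel columns grow to the right and rows downward; lengths in mm; the calibration is good to about 2 mm. A picture is of the moment at which its call begins: read the wrist's pose just before it. calibration takes no time and is no camera call; for the wrist camera it gives the pose at the moment of the call.
- ctrl.sign_off(): hands the job in, once; it reports no verdict.
Trained networks look in the newest picture that a camera, given by its name, has taken for a name from the list of things; names that differ only in an ending like _2 or _b are one class to them, and where a whole thing is asked for, a point or a joint stands for the part that bears it (a point fixed in the world has none). Each returns a list of dicts, best first, with "conf" (0 to 1); they miss things now and then, are a little off and sometimes report something else, mostly with a low value. They report only what shows in the picture. A call takes as long as a camera call.
- ctrl.outline_of(name, camera): "pixels" (480x640 bool, what is visible of it) and "extent" ([left, top, right, bottom] in pixels, round what is visible of it).
The state is a dict: "clock": time; "joints": joint angles; "joint_velocities": joint speeds; "effort": joint torques, N m; "tcp_pos": TCP position; "orientation": TCP orientation; "force": force on the tool from outside, world axes, zero at the start; "wrist_torque": the same for the moment, N m; "finger_gap": opening from 0.0 (shut) to 1.0 (fully open).
Only numpy, scipy, OpenCV 4.12 (cv2) and the standard library are available. Lean on these libraries where they do the work, as an engineer would, in place of code of your own. Each camera call takes 0.05 s, during which the arm holds its last target.

## Working session

There is one attempt and no reset: what is moved stays moved. The work goes in short steps, Python scripts to look and compute and a tool call to move; the robot and the scene stay as the last step left them, time stands still between calls to the robot, and variables do not carry over. Pictures are saved under pics/ and viewed, and the job is handed in when it is done.

Besides the shell and the picture viewer there is one more tool, called after "Request:" as a command line: name --pt "numbers of a row" for each row, then --argument value for the rest. jog_arm: Moves the arm, as the interface text tells. Its arguments: {"type":"object","properties":{"commands":{"type":"array","items":{"type":"array","items":{"type":"number"}}}},"required":["commands"]}

```bash
mkdir -p pics; ls
cat > h.py <<'E'
import numpy as np, cv2
from cell import ctrl
def cal(n):
    c=ctrl.calibration(n); K=np.array(c["intrinsics"],float); R=cv2.Rodrigues(np.array(c["rvec"],float))[0]; t=np.array(c["tvec"],float).ravel()
    return K,R,t
def cloud(n,depth):
    K,R,t=cal(n); v,u=np.mgrid[0:480,0:640]
    z=depth; P=np.stack([(u-K[0,2])/K[0,0]*z,(v-K[1,2])/K[1,1]*z,z],-1)
    W=(P-t)@R
    W[z<=0]=np.nan
    return W
def R_of(q):
    w,x,y,z=q
    from scipy.spatial.transform import Rotation as Ro
    return Ro.from_quat([x,y,z,w]).as_matrix()
E
python3 - <<'E'
from h import *
s=ctrl.observe(); print(s, ctrl.pinch_z)
for n in ["scene","top"]:
    p,d=ctrl.read_camera(n); cv2.imwrite(f"pics/{n}0.png",p); np.save(f"{n}0.npy",d)
    for o in ["station","chair","stool","crank_knob","camera","lens","hood_front"]:
        try:
            r=ctrl.outline_of(o,n)
            print(n,o,[(round(x["conf"],2),x["extent"]) for x in r[:3]])
            if r: np.save(f"{n}_{o}.npy",r[0]["pixels"])
        except Exception as e: print(n,o,e)
print(ctrl.observe()["clock"])
E
```

```text
pics
{'clock': 0.0, 'joints': array([ 9.56509057e-01,  2.07415629e-01,  1.54290165e+00,  8.39016582e-06,
        1.39350188e+00, -1.50505906e-01]), 'joint_velocities': array([ 1.61155987e-03,  2.66023449e-05, -1.83863525e-03,  2.42400840e-04,
       -9.85726443e-04,  2.96090913e-04]), 'effort': array([-7.15535789e-04, -3.70872402e+01, -2.81422663e+01,  6.97801472e-02,
        3.60072625e-02, -1.29083001e-04]), 'tcp_pos': array([257.02593971, 513.96772082, 403.51760897]), 'orientation': array([-4.19234622e-04,  2.29818590e-01,  9.73232848e-01, -1.03130431e-03]), 'force': array([-0.43117795,  0.41473613,  0.96764831]), 'wrist_torque': array([0.0576449 , 0.03408025, 0.01567286]), 'finger_gap': 0.9943021116871107} 180.4
scene station [(0.66, [320.2, 194.9, 483.3, 387.9])]
scene chair []
scene stool []
scene crank_knob [(0.79, [458.8, 189.5, 482.6, 232.8])]
scene camera []
scene lens [(0.74, [104.5, 207.6, 153.3, 243.3]), (0.61, [457.0, 193.1, 480.0, 234.4])]
scene hood_front [(0.8, [323.1, 202.1, 442.0, 298.4])]
top station [(0.98, [165.1, 136.5, 330.2, 294.8])]
top chair [(0.34, [163.7, 133.9, 331.9, 297.3])]
top stool []
top crank_knob [(0.55, [164.7, 254.5, 191.2, 284.5])]
top camera [(0.77, [457.8, 189.8, 525.6, 244.2])]
top lens [(0.81, [489.1, 190.3, 531.7, 224.4])]
top hood_front [(0.95, [212.3, 208.5, 323.6, 288.8])]
0.8
```

View pics/scene0.png

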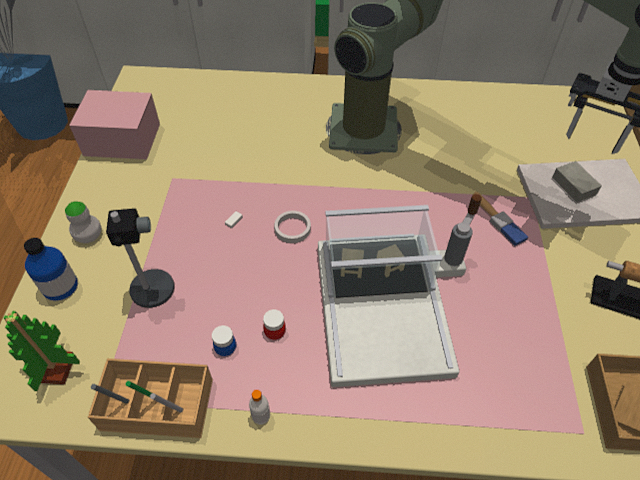

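View pics/top0.png

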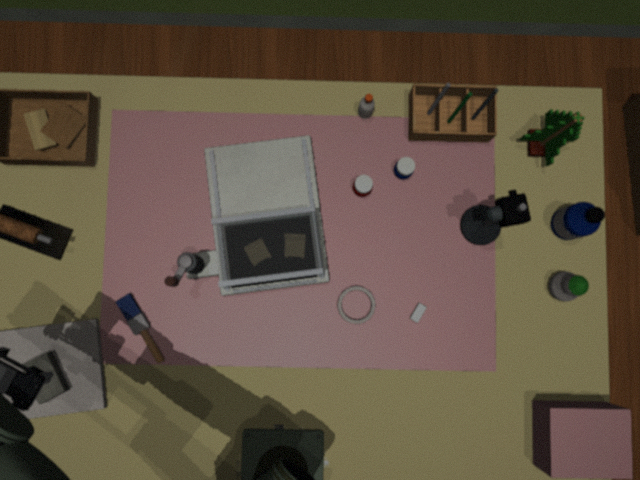

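Run:
```python
from h import *
for n in ["scene","top"]:
    W=cloud(n,np.load(n+"0.npy"))
    K,R,t=cal(n); print(n,"cam at",(-R.T@t).round(0))
    for o in ["station","crank_knob","lens","camera","hood_front"]:
        try:m=np.load(f"{n}_{o}.npy")
        except: continue
        P=W[m]; P=P[~np.isnan(P[:,0])]
        print(o,len(P),np.median(P,0).round(0),np.percentile(P,5,0).round(0),np.percentile(P,95,0).round(0))
        if o in("crank_knob",):
            Q=P[P[:,2]>185]; print(" top",len(Q),Q.mean(0).round(1),Q.min(0).round(0),Q.max(0).round(0))
    np.save(f"{n}_W.npy",W)
# base plate fit from top: points z 20..40 in area
W=np.load("top_W.npy")
c=[]
m=np.load("top_station.npy")
P=W[m]; q=P[(P[:,2]>20)&(P[:,2]<40)]
r=cv2.minAreaRect(q[:,:2].astype(np.float32)); print("plate",r)
for x in (np.load("scene_W.npy"),W):
  for z0,z1 in((60,90),(160,300)):
    k=(x[...,2]>z0)&(x[...,2]<z1)&(x[...,1]<-150)&(x[...,1]>-500)&(x[...,0]>300)&(x[...,0]<700)
    q=x[k]; print(z0,len(q),q.mean(0).round(0) if len(q) else 0, q.min(0).round(0) if len(q) else 0,q.max(0).round(0) if len(q) else 0)
for n in["scene","top"]:
    p=cv2.imread(f"pics/{n}0.png")
    if n=="scene": a=p[180:400,90:500]; 
    else: a=p[120:310,150:550]
    if n=="scene": cv2.imwrite("pics/s0c.png",cv2.resize(p[190:310,310:490],None,fx=4,fy=4,interpolation=3))
    else: cv2.imwrite("pics/t0c.png",cv2.resize(p[130:300,150:340],None,fx=4,fy=3.5*4/4,interpolation=3)); cv2.imwrite("pics/t0l.png",cv2.resize(p[170:260,440:550],None,fx=6,fy=6,interpolation=3))
```

```text
scene cam at [1269.  -42. 1074.]
station 22346 [597.  59.  34.] [456. -62.  26.] [772. 204. 150.]
crank_knob 403 [442. 231. 150.] [428. 209. 140.] [488. 247. 195.]
 top 81 [435.2 237.7 191.9] [423. 229. 185.] [443. 249. 198.]
lens 1200 [ 604. -459.  242.] [ 569. -491.  215.] [ 628. -425.  249.]
hood_front 9510 [551.  39. 144.] [448. -66.  45.] [599. 145. 151.]
top cam at [ 389.  -57. 1436.]
station 17196 [571.  58.  34.] [439. -63.  25.] [760. 196. 150.]
crank_knob 351 [453. 228. 147.] [425. 208. 141.] [485. 244. 195.]
 top 91 [432.  236.9 192.8] [423. 227. 185.] [442. 249. 199.]
lens 1073 [ 588. -461.  244.] [ 564. -498.  216.] [ 627. -426.  250.]
camera 2305 [ 587. -462.   20.] [ 554. -499.    8.] [ 627. -426.  250.]
hood_front 7132 [514.  39. 145.] [445. -63. 140.] [583. 140. 152.]
plate ((598.1783447265625, 90.57796478271484), (361.2547912597656, 334.8440856933594), 8.541271209716797)
60 58 [ 601. -467.   75.] [ 589. -484.   60.] [ 690. -167.   89.]
160 1325 [ 602. -461.  237.] [ 559. -500.  160.] [ 638. -420.  267.]
60 18 [ 624. -361.   69.] [ 587. -481.   60.] [ 690. -160.   89.]
160 1123 [ 590. -461.  242.] [ 558. -500.  206.] [ 636. -421.  272.]
```

View pics/s0c.png

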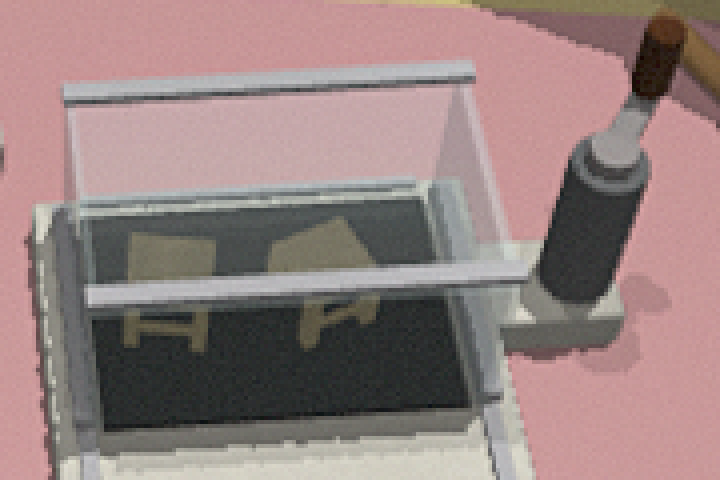

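View pics/t0l.png

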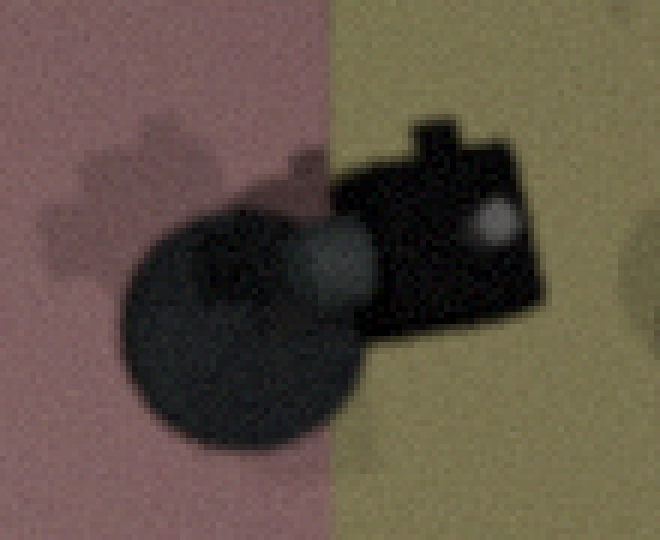

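View pics/t0c.png

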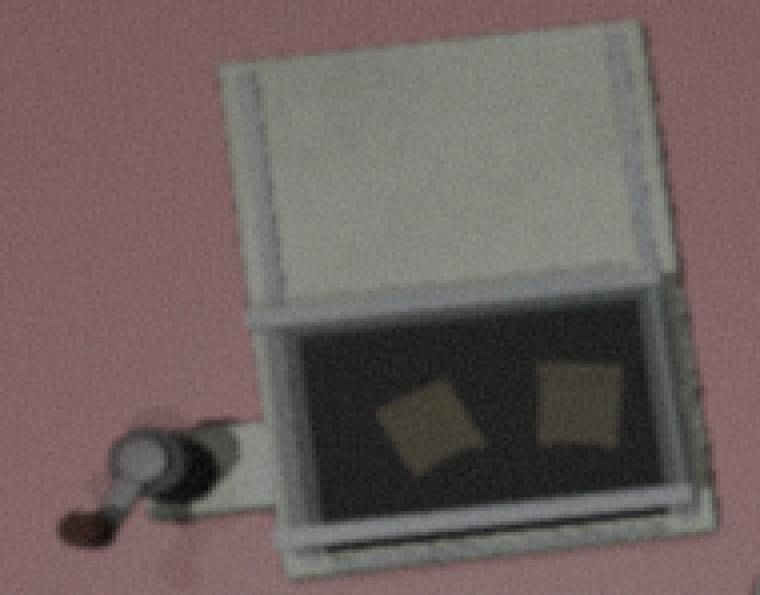

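Run:
```python
from h import *
for n in ["scene","top"]:
    W=np.load(n+"_W.npy")
    k=(np.hypot(W[...,0]-478,W[...,1]-217)<35)&(W[...,2]>148)
    q=W[k]; print(n,len(q),q.mean(0),q.min(0),q.max(0))
    qq=q[q[:,2]>q[:,2].max()-8]; print(np.median(qq,0), (qq[:,:2].min(0)+qq[:,:2].max(0))/2, np.ptp(qq[:,:2],0))
    k=(np.hypot(W[...,0]-434,W[...,1]-237)<25)&(W[...,2]>188); q=W[k]; print("knob",len(q),q.mean(0),(q.min(0)+q.max(0))/2,np.ptp(q,0))
s=ctrl.observe();R=R_of(s["orientation"]);print(R.round(4))
```

```text
scene 29 [473.95336834 219.20395305 149.40558946] [445.40687432 206.41616454 148.06996401] [489.79769412 234.71288425 151.75397757]
[477.77166895 219.49204585 149.45928466] [467.60228422 220.5645244 ] [44.3908198  28.29671971]
knob 72 [433.8496785  238.10735145 193.1383021 ] [431.9003226  238.8869966  193.25415604] [22.33554743 19.3482162   9.68585641]
top 31 [473.00995024 216.88364659 149.51377243] [449.98474633 204.26922662 148.03869592] [489.54300615 236.17343914 152.52573738]
[474.03102418 214.83790041 149.35314619] [469.76387624 220.22133288] [39.55825982 31.90421252]
knob 84 [432.20691026 237.14029565 193.32946708] [432.07904223 237.89539791 193.74838229] [19.13001357 20.31416755 11.2737591 ]
[[-0.8944  0.4474  0.    ]
 [ 0.4474  0.8944  0.    ]
 [-0.      0.     -1.    ]]
```

Request:
jog_arm --pt "-3.12 -1.87 0 0 0 0 0" --pt "-3.12 -1.87 0 0 0 0 0" --pt "-3.12 -1.87 0 0 0 0 0" --pt "-3.12 -1.87 0 0 0 0 0" --pt "-3.12 -1.87 0 0 0 0 0" --pt "-3.12 -1.87 0 0 0 0 0.2" --pt "-3.12 -1.87 0 0 0 0 0.3" --pt "-3.12 -1.87 0 0 0 0 0.3" --pt "-3.12 -1.87 0 0 0 0 0.3" --pt "0 0 0 0 0 0 0.3"

```text
clock: 1.63
tcp_pos: [435.9, 233.8, 405.0]
orientation: [0.002, 0.233, 0.972, -0.001]
force: [0.2, 0.1, -0.3]
finger_gap: 0.714
```

Run:
```python
from h import *
s=ctrl.observe();print(s["clock"],s["tcp_pos"],s["finger_gap"],s["force"]);R=R_of(s["orientation"]);print(R.round(4))
p,d=ctrl.read_camera("wrist"); cv2.imwrite("pics/w1.png",p)
```

```text
1.6333 [435.8705226  233.79753885 405.01558684] 0.7140131597399145 [ 0.22535957  0.07490695 -0.31164731]
[[-0.8914  0.4533  0.0025]
 [ 0.4533  0.8914 -0.0024]
 [-0.0033 -0.001  -1.    ]]
```

View pics/w1.png

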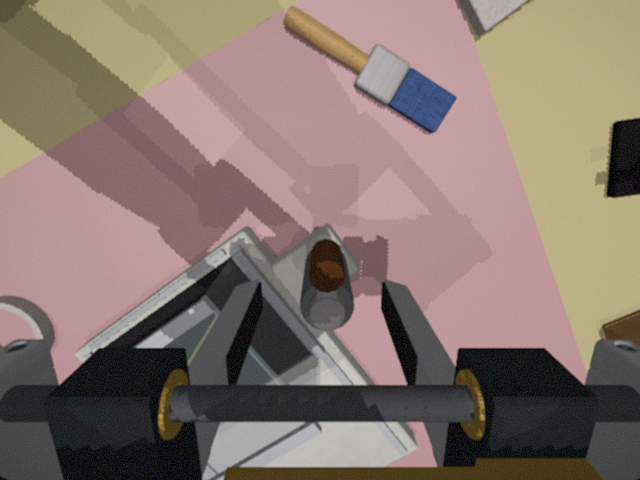

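Request:
jog_arm --pt "0 0 1.0 0 0 0 0.3" --pt "0 0 1.5 0 0 0 0.3" --pt "0 0 1.5 0 0 0 0.3" --pt "0 0 0.7 0 0 0 0.3" --pt "0 0 0 0 0 0 0.3" --pt "0 0 0 0 0 0 0.3" --pt "0 0 0 0 0 0 1" --pt "0 0 0 0 0 0 1" --pt "0 0 0 0 0 0 1" --pt "0 0 0 0 0 0 1"

```text
clock: 2.52
tcp_pos: [433.3, 238.3, 358.4]
orientation: [0.001, 0.23, 0.973, 0.0]
force: [1.0, 0.2, -0.3]
finger_gap: 0.454
```

Run:
```python
from h import *
s=ctrl.observe();print(s["clock"],s["tcp_pos"],s["finger_gap"],s["force"]);R=R_of(s["orientation"]);print(R.round(4))
p,d=ctrl.read_camera("wrist"); cv2.imwrite("pics/w2.png",p)
p,d=ctrl.read_camera("scene"); cv2.imwrite("pics/s2.png",cv2.resize(p[100:340,300:620],None,fx=2.5,fy=2.5))
```

```text
2.5167 [433.2768096  238.26812498 358.36002371] 0.45407672231572926 [ 0.98719517  0.15588062 -0.34768733]
[[-8.944e-01  4.473e-01  1.300e-03]
 [ 4.473e-01  8.944e-01  5.000e-04]
 [-1.000e-03  1.000e-03 -1.000e+00]]
```

View pics/w2.png

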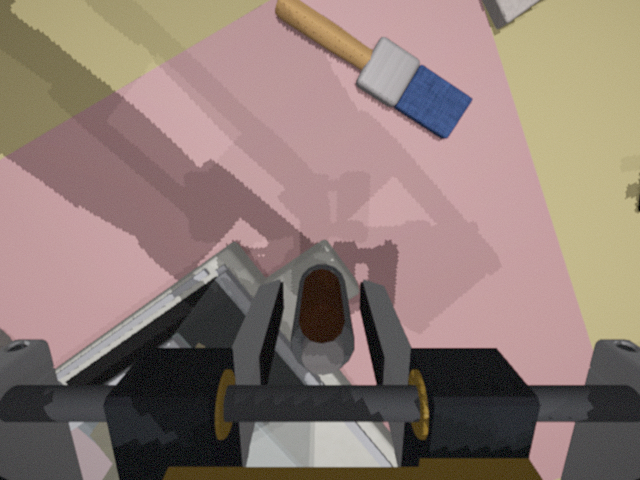

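View pics/s2.png

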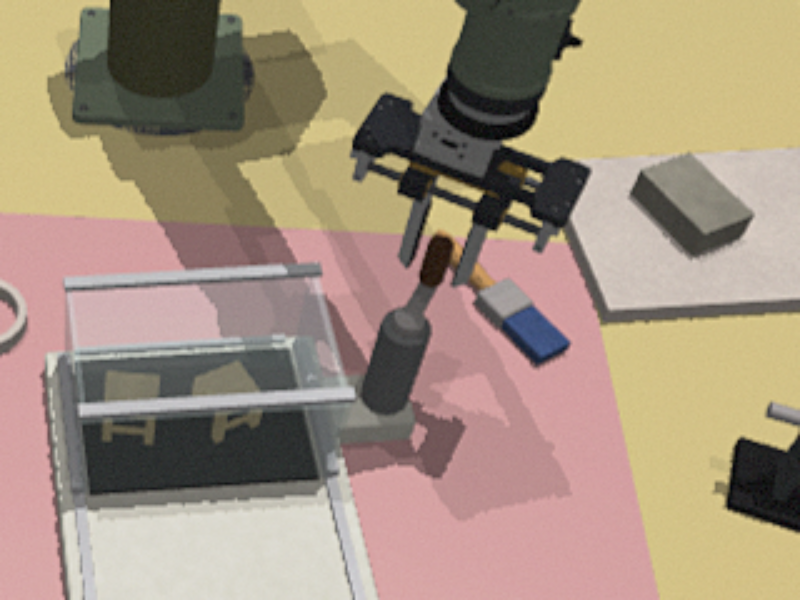

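Run:
```python
from h import *
R=np.array([[-.8944,.4473],[.4473,.8944]])
th=155.3
def step(a):
    global th
    p=lambda t:50*np.array([np.cos(np.radians(t)),np.sin(np.radians(t))])
    d=R.T@(p(th-a)-p(th)); th-=a; return (d/10).round(2).tolist()
print([step(6) for _ in range(6)])
L=[step(12) for _ in range(57)]
for i in range(0,57,10): print([r+[0,0,0,0,1] for r in L[i:i+10]])
```

```text
[[-0.01, 0.52], [-0.06, 0.52], [-0.12, 0.51], [-0.17, 0.49], [-0.22, 0.47], [-0.27, 0.45]]
[[-0.67, 0.8, 0, 0, 0, 0, 1], [-0.83, 0.64, 0, 0, 0, 0, 1], [-0.94, 0.46, 0, 0, 0, 0, 1], [-1.01, 0.25, 0, 0, 0, 0, 1], [-1.04, 0.03, 0, 0, 0, 0, 1], [-1.03, -0.18, 0, 0, 0, 0, 1], [-0.97, -0.39, 0, 0, 0, 0, 1], [-0.87, -0.59, 0, 0, 0, 0, 1], [-0.72, -0.75, 0, 0, 0, 0, 1], [-0.55, -0.89, 0, 0, 0, 0, 1]]
[[-0.36, -0.98, 0, 0, 0, 0, 1], [-0.14, -1.04, 0, 0, 0, 0, 1], [0.08, -1.04, 0, 0, 0, 0, 1], [0.29, -1.0, 0, 0, 0, 0, 1], [0.49, -0.92, 0, 0, 0, 0, 1], [0.67, -0.8, 0, 0, 0, 0, 1], [0.83, -0.64, 0, 0, 0, 0, 1], [0.94, -0.46, 0, 0, 0, 0, 1], [1.01, -0.25, 0, 0, 0, 0, 1], [1.04, -0.03, 0, 0, 0, 0, 1]]
[[1.03, 0.18, 0, 0, 0, 0, 1], [0.97, 0.39, 0, 0, 0, 0, 1], [0.87, 0.59, 0, 0, 0, 0, 1], [0.72, 0.75, 0, 0, 0, 0, 1], [0.55, 0.89, 0, 0, 0, 0, 1], [0.36, 0.98, 0, 0, 0, 0, 1], [0.14, 1.04, 0, 0, 0, 0, 1], [-0.08, 1.04, 0, 0, 0, 0, 1], [-0.29, 1.0, 0, 0, 0, 0, 1], [-0.49, 0.92, 0, 0, 0, 0, 1]]
[[-0.67, 0.8, 0, 0, 0, 0, 1], [-0.83, 0.64, 0, 0, 0, 0, 1], [-0.94, 0.46, 0, 0, 0, 0, 1], [-1.01, 0.25, 0, 0, 0, 0, 1], [-1.04, 0.03, 0, 0, 0, 0, 1], [-1.03, -0.18, 0, 0, 0, 0, 1], [-0.97, -0.39, 0, 0, 0, 0, 1], [-0.87, -0.59, 0, 0, 0, 0, 1], [-0.72, -0.75, 0, 0, 0, 0, 1], [-0.55, -0.89, 0, 0, 0, 0, 1]]
[[-0.36, -0.98, 0, 0, 0, 0, 1], [-0.14, -1.04, 0, 0, 0, 0, 1], [0.08, -1.04, 0, 0, 0, 0, 1], [0.29, -1.0, 0, 0, 0, 0, 1], [0.49, -0.92, 0, 0, 0, 0, 1], [0.67, -0.8, 0, 0, 0, 0, 1], [0.83, -0.64, 0, 0, 0, 0, 1], [0.94, -0.46, 0, 0, 0, 0, 1], [1.01, -0.25, 0, 0, 0, 0, 1], [1.04, -0.03, 0, 0, 0, 0, 1]]
[[1.03, 0.18, 0, 0, 0, 0, 1], [0.97, 0.39, 0, 0, 0, 0, 1], [0.87, 0.59, 0, 0, 0, 0, 1], [0.72, 0.75, 0, 0, 0, 0, 1], [0.55, 0.89, 0, 0, 0, 0, 1], [0.36, 0.98, 0, 0, 0, 0, 1], [0.14, 1.04, 0, 0, 0, 0, 1]]
```

Request:
jog_arm --pt "0 0 0 0 0 0 1" --pt "0 0 0 0 0 0 1" --pt "0 0 0 0 0 0 1" --pt "0 0 0 0 0 0 1" --pt "0 0 0 0 0 0 1" --pt "0 0 0 0 0 0 1" --pt "0 0 0 0 0 0 1" --pt "0 0 0 0 0 0 1" --pt "0 0 0 0 0 0 1" --pt "0 0 0 0 0 0 1"

```text
clock: 3.45
tcp_pos: [433.2, 238.2, 357.8]
orientation: [0.0, 0.23, 0.973, 0.0]
force: [1.5, 2.0, 0.8]
finger_gap: 0.23
```

Request:
jog_arm --pt "-0.01 0.52 0 0 0 0 1" --pt "-0.06 0.52 0 0 0 0 1" --pt "-0.12 0.51 0 0 0 0 1" --pt "-0.17 0.49 0 0 0 0 1" --pt "-0.22 0.47 0 0 0 0 1" --pt "-0.27 0.45 0 0 0 0 1" --pt "0 0 0 0 0 0 1" --pt "0 0 0 0 0 0 1" --pt "0 0 0 0 0 0 1" --pt "0 0 0 0 0 0 1"

```text
clock: 4.28
tcp_pos: [454.2, 260.7, 357.8]
orientation: [0.001, 0.23, 0.973, 0.0]
force: [2.2, -1.3, 1.5]
finger_gap: 0.233
```

Request:
jog_arm --pt "-0.67 0.8 0 0 0 0 1" --pt "-0.83 0.64 0 0 0 0 1" --pt "-0.94 0.46 0 0 0 0 1" --pt "-1.01 0.25 0 0 0 0 1" --pt "-1.04 0.03 0 0 0 0 1" --pt "-1.03 -0.18 0 0 0 0 1" --pt "-0.97 -0.39 0 0 0 0 1" --pt "-0.87 -0.59 0 0 0 0 1" --pt "-0.72 -0.75 0 0 0 0 1" --pt "-0.55 -0.89 0 0 0 0 1"

```text
clock: 5.12
tcp_pos: [529.0, 217.3, 357.6]
orientation: [-0.001, 0.23, 0.973, 0.002]
force: [-3.1, 2.0, 4.4]
finger_gap: 0.229
```

Run:
```python
from h import *
p,d=ctrl.read_camera("scene"); cv2.imwrite("pics/s3.png",cv2.resize(p[100:340,300:620],None,fx=2.5,fy=2.5))
```

```text
(no output)
```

View pics/s3.png

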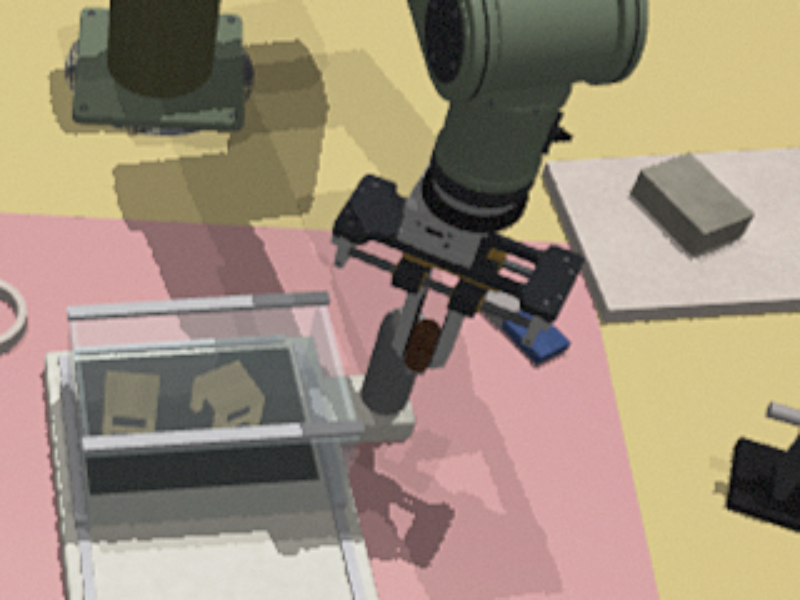

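The hood is moving back with the knob and the forces are small, so I'll carry on winding.

Request:
jog_arm --pt "-0.36 -0.98 0 0 0 0 1" --pt "-0.14 -1.04 0 0 0 0 1" --pt "0.08 -1.04 0 0 0 0 1" --pt "0.29 -1.0 0 0 0 0 1" --pt "0.49 -0.92 0 0 0 0 1" --pt "0.67 -0.8 0 0 0 0 1" --pt "0.83 -0.64 0 0 0 0 1" --pt "0.94 -0.46 0 0 0 0 1" --pt "1.01 -0.25 0 0 0 0 1" --pt "1.04 -0.03 0 0 0 0 1"

```text
clock: 6.0
tcp_pos: [452.1, 174.1, 357.8]
orientation: [0.001, 0.23, 0.973, -0.0]
force: [3.9, 1.5, -0.0]
finger_gap: 0.23
```

Request:
jog_arm --pt "1.03 0.18 0 0 0 0 1" --pt "0.97 0.39 0 0 0 0 1" --pt "0.87 0.59 0 0 0 0 1" --pt "0.72 0.75 0 0 0 0 1" --pt "0.55 0.89 0 0 0 0 1" --pt "0.36 0.98 0 0 0 0 1" --pt "0.14 1.04 0 0 0 0 1" --pt "-0.08 1.04 0 0 0 0 1" --pt "-0.29 1.0 0 0 0 0 1" --pt "-0.49 0.92 0 0 0 0 1"

```text
clock: 6.83
tcp_pos: [454.2, 261.3, 357.6]
orientation: [-0.001, 0.229, 0.973, -0.002]
force: [1.1, -7.7, 4.8]
finger_gap: 0.228
```

Request:
jog_arm --pt "-0.67 0.8 0 0 0 0 1" --pt "-0.83 0.64 0 0 0 0 1" --pt "-0.94 0.46 0 0 0 0 1" --pt "-1.01 0.25 0 0 0 0 1" --pt "-1.04 0.03 0 0 0 0 1" --pt "-1.03 -0.18 0 0 0 0 1" --pt "-0.97 -0.39 0 0 0 0 1" --pt "-0.87 -0.59 0 0 0 0 1" --pt "-0.72 -0.75 0 0 0 0 1" --pt "-0.55 -0.89 0 0 0 0 1"

```text
clock: 7.67
tcp_pos: [528.6, 217.8, 357.7]
orientation: [-0.001, 0.229, 0.973, 0.001]
force: [-0.2, 2.0, 3.8]
finger_gap: 0.226
```

Request:
jog_arm --pt "-0.36 -0.98 0 0 0 0 1" --pt "-0.14 -1.04 0 0 0 0 1" --pt "0.08 -1.04 0 0 0 0 1" --pt "0.29 -1.0 0 0 0 0 1" --pt "0.49 -0.92 0 0 0 0 1" --pt "0.67 -0.8 0 0 0 0 1" --pt "0.83 -0.64 0 0 0 0 1" --pt "0.94 -0.46 0 0 0 0 1" --pt "1.01 -0.25 0 0 0 0 1" --pt "1.04 -0.03 0 0 0 0 1"

```text
clock: 8.5
tcp_pos: [451.8, 174.2, 357.7]
orientation: [0.0, 0.23, 0.973, -0.0]
force: [3.5, 1.6, 1.9]
finger_gap: 0.231
```

Request:
jog_arm --pt "1.03 0.18 0 0 0 0 1" --pt "0.97 0.39 0 0 0 0 1" --pt "0.87 0.59 0 0 0 0 1" --pt "0.72 0.75 0 0 0 0 1" --pt "0.55 0.89 0 0 0 0 1" --pt "0.36 0.98 0 0 0 0 1" --pt "0.14 1.04 0 0 0 0 1" --pt "0 0 0 0 0 0 1" --pt "0 0 0 0 0 0 1" --pt "0 0 0 0 0 0 1"

```text
clock: 9.33
tcp_pos: [433.3, 238.7, 357.6]
orientation: [-0.0, 0.23, 0.973, -0.0]
force: [3.1, -2.7, 4.7]
finger_gap: 0.226
```

Run:
```python
from h import *
s=ctrl.observe();print(s["clock"],s["tcp_pos"],s["finger_gap"],s["force"])
p,d=ctrl.read_camera("scene"); cv2.imwrite("pics/s4.png",cv2.resize(p[100:400,280:600],None,fx=2,fy=2))
```

```text
9.3333 [433.33777838 238.71044566 357.6359233 ] 0.22603127758117594 [ 3.05438374 -2.68389027  4.65071262]
```

View pics/s4.png

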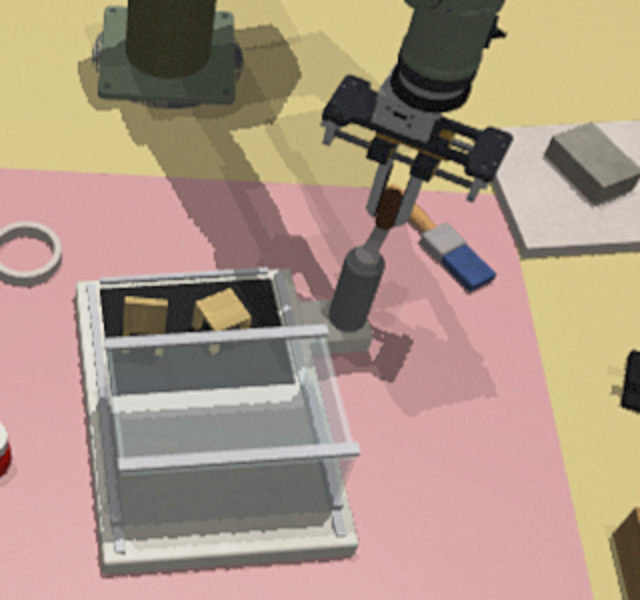

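Request:
jog_arm --pt "0 0 0 0 0 0 0.4" --pt "0 0 0 0 0 0 0.4" --pt "0 0 0 0 0 0 0.4" --pt "0 0 0 0 0 0 0.4" --pt "0 0 -0.5 0 0 0 0.4" --pt "0 0 -2 0 0 0 0.4" --pt "0 0 -3 0 0 0 0.4" --pt "0 0 -3 0 0 0 0.4" --pt "0 0 -2 0 0 0 0.4" --pt "0 0 0 0 0 0 0.4"

```text
clock: 10.22
tcp_pos: [433.9, 238.6, 468.4]
orientation: [0.004, 0.23, 0.973, 0.003]
force: [0.2, 0.5, 1.0]
finger_gap: 0.6
```

Run:
```python
from h import *
for n in ["scene","top","wrist"]:
    p,d=ctrl.read_camera(n); W=cloud(n,d); cv2.imwrite(f"pics/{n}5.png",p); np.save(f"{n}5_W.npy",W)
    for o in ["chair","stool","camera"]:
        r=ctrl.outline_of(o,n); print(n,o,[(round(x["conf"],2),x["extent"]) for x in r[:3]])
        for x in r[:2]:
            P=W[x["pixels"]]; P=P[~np.isnan(P[:,0])]; print("  ",np.percentile(P,[3,50,97],axis=0).round(0).tolist())
p=cv2.imread("pics/top5.png"); cv2.imwrite("pics/t5c.png",cv2.resize(p[130:300,150:340],None,fx=4,fy=3.5,interpolation=3))
p=cv2.imread("pics/scene5.png"); cv2.imwrite("pics/s5c.png",cv2.resize(p[200:320,300:480],None,fx=4,fy=4,interpolation=3))
print(ctrl.observe()["clock"],ctrl.observe()["tcp_pos"])
```

```text
scene chair [(0.85, [340.1, 249.6, 366.5, 267.2])]
   [[538.0, -40.0, 71.0], [544.0, -19.0, 103.0], [547.0, 3.0, 126.0]]
scene stool [(0.92, [377.1, 243.7, 409.0, 261.3])]
   [[485.0, 40.0, 39.0], [508.0, 67.0, 75.0], [531.0, 95.0, 79.0]]
scene camera [(0.69, [106.1, 209.1, 176.1, 309.9])]
   [[554.0, -505.0, 10.0], [600.0, -466.0, 95.0], [635.0, -424.0, 250.0]]
top chair [(0.96, [284.4, 233.0, 304.0, 258.9])]
   [[501.0, -40.0, 68.0], [525.0, -18.0, 76.0], [544.0, 3.0, 127.0]]
top stool [(0.94, [243.9, 237.1, 269.8, 268.9])]
   [[485.0, 44.0, 69.0], [509.0, 69.0, 74.0], [534.0, 91.0, 79.0]]
top camera []
wrist chair [(0.5, [178.5, 335.2, 191.1, 347.5])]
   [[405.0, -7.0, 34.0], [504.0, 5.0, 46.0], [510.0, 189.0, 318.0]]
wrist stool [(0.84, [200.3, 300.4, 238.4, 351.1])]
   [[481.0, 42.0, 32.0], [494.0, 67.0, 75.0], [511.0, 81.0, 77.0]]
wrist camera []
10.8167 [432.95921318 238.15245551 462.14178331]
```

View pics/t5c.png

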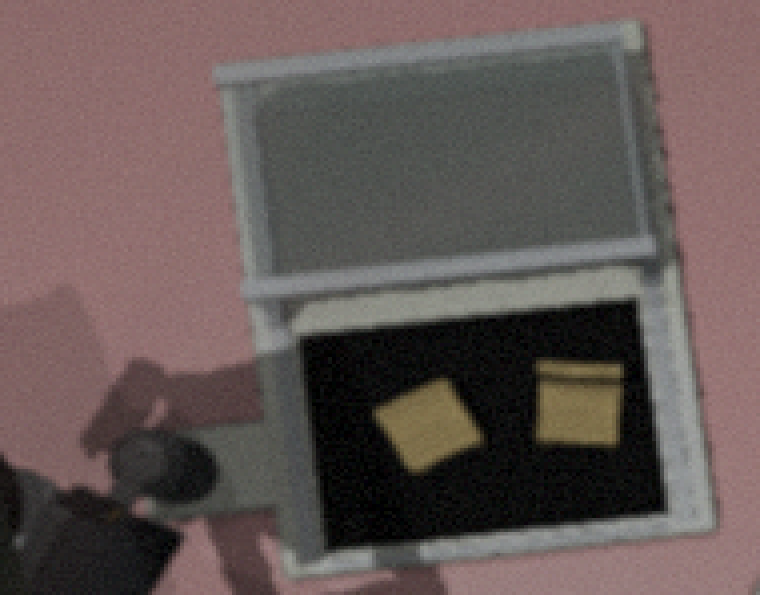

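View pics/s5c.png

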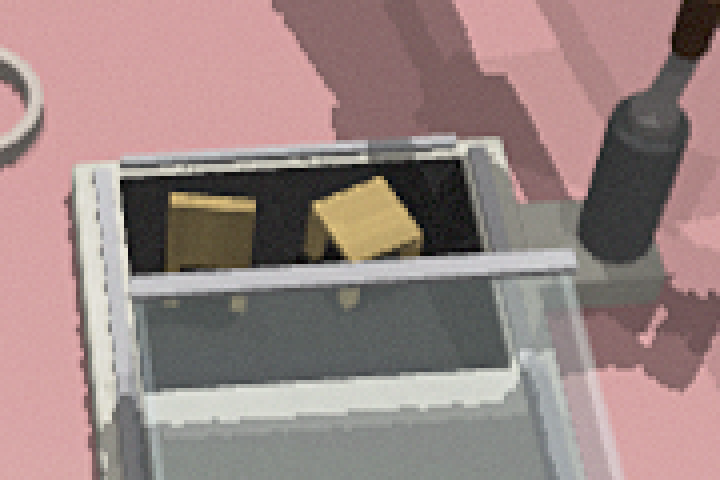

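View pics/wrist5.png

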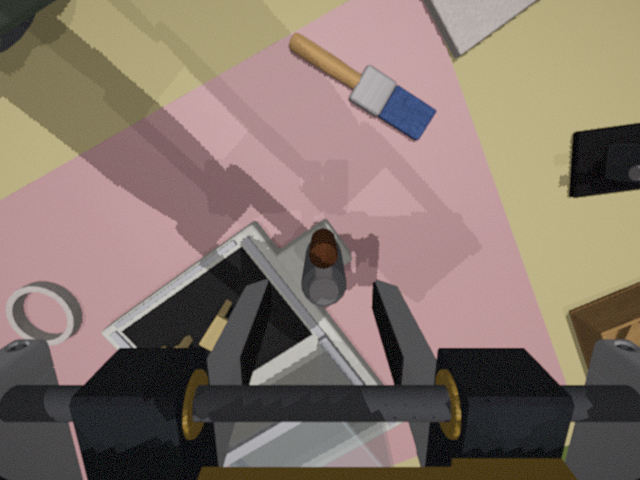

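Run:
```python
from h import *
for n in ["scene","top"]:
    W=np.load(n+"5_W.npy")
    k=(W[...,0]>480)&(W[...,0]<560)&(W[...,1]>-50)&(W[...,1]<14)
    q=W[k&(W[...,2]>105)&(W[...,2]<140)]; print(n,"back",len(q),q.mean(0).round(1),q.min(0).round(0),q.max(0).round(0))
    b=q[q[:,2]>118]
    if len(b)>5: print(" btop",len(b),b.mean(0).round(1),cv2.minAreaRect(b[:,:2].astype(np.float32)))
    q=W[k&(W[...,2]>66)&(W[...,2]<86)]; print("seat",len(q),q.mean(0).round(1) if len(q) else 0, cv2.minAreaRect(q[:,:2].astype(np.float32)) if len(q)>5 else 0)
    # head
    k=(W[...,0]>530)&(W[...,0]<660)&(W[...,1]<-400)&(W[...,1]>-520)&(W[...,2]>195)
    q=W[k]; z=q[:,2]; print("head",len(q),np.histogram(z,bins=np.arange(195,281,5)))
    t=q[(z>240)&(z<256)]; print("headtop",len(t),t.mean(0),cv2.minAreaRect(t[:,:2].astype(np.float32)))
    # topdown plot
    im=np.full((520,520,3),255,np.uint8)
    for x,y,zz in q:
        u=int((-400-y)*4); v=int((660-x)*4)
        c=cv2.applyColorMap(np.uint8([[np.clip((zz-195)*3.3,0,255)]]),2)[0,0].tolist()
        cv2.circle(im,(u,v),3,c,-1)
    for g in range(0,131,20):
        cv2.putText(im,str(-400-g),(g*4,515),0,.4,(0,0,0)); cv2.putText(im,str(660-g),(0,g*4+10),0,.4,(0,0,0))
    cv2.imwrite(f"pics/head_{n}.png",im)
a=cv2.imread("pics/head_scene.png");b=cv2.imread("pics/head_top.png")
cv2.imwrite("pics/head.png",cv2.resize(np.hstack([a,b]),(800,400)))
p=cv2.imread("pics/scene5.png"); cv2.imwrite("pics/s5h.png",cv2.resize(p[190:320,85:205],None,fx=4.5,fy=4.5,interpolation=3))
```

```text
scene back 184 [543.2 -18.2 118.2] [535. -41. 105.] [548.   5. 130.]
 btop 103 [542.3 -17.8 123.5] ((540.9136352539062, -18.65874481201172), (44.82945251464844, 12.51625919342041), 89.1603012084961)
seat 91 [544.5 -18.5  77.8] ((544.3361206054688, -17.76938819885254), (44.49462890625, 6.00488805770874), 87.92549896240234)
head 1282 (array([  0,   2,  20,  41,  51,  77,  86, 128, 124, 181, 475,  40,  14,
        31,  12,   0,   0]), array([195, 200, 205, 210, 215, 220, 225, 230, 235, 240, 245, 250, 255,
       260, 265, 270, 275, 280]))
headtop 700 [ 596.69712772 -465.5957803   246.26449644] ((591.33740234375, -460.9122009277344), (63.05295181274414, 76.13770294189453), 11.454817771911621)
top back 94 [540.9 -18.3 122.8] [537. -41. 107.] [546.   4. 131.]
 btop 81 [541.4 -18.8 124.6] ((541.5731811523438, -18.615066528320312), (45.15278625488281, 7.882757186889648), 86.4943618774414)
seat 342 [519.4 -17.9  74.6] ((519.2176513671875, -17.986221313476562), (45.92456817626953, 38.61225128173828), 87.66248321533203)
head 1129 (array([  0,   0,   8,  18,  24,  26,  51,  85, 112, 273, 439,  42,  12,
        25,  14,   0,   0]), array([195, 200, 205, 210, 215, 220, 225, 230, 235, 240, 245, 250, 255,
       260, 265, 270, 275, 280]))
headtop 755 [ 590.86938718 -467.71889288  245.91213685] ((590.0917358398438, -461.15228271484375), (60.117916107177734, 78.04576873779297), 11.33099365234375)
```

View pics/head.png

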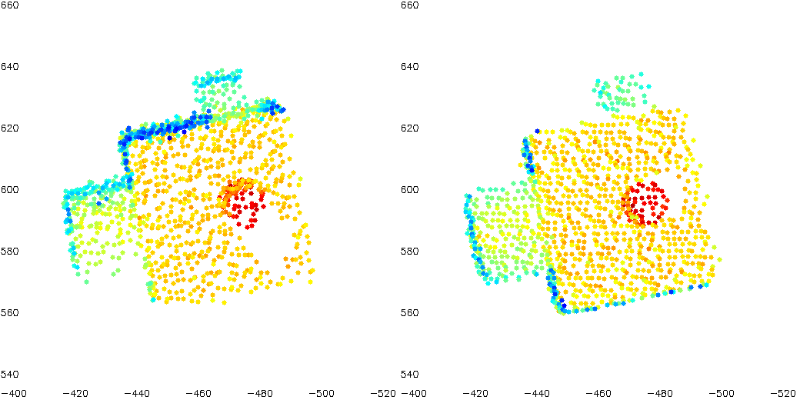

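View pics/s5h.png

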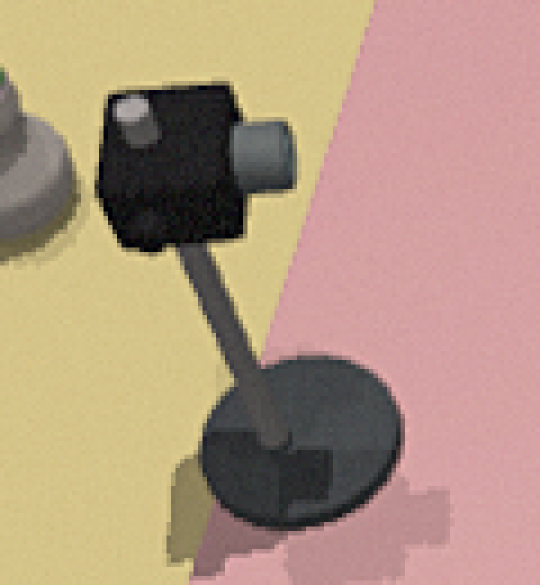

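Request:
jog_arm --pt "-2.65 -2.26 0 0 0 0 0.5" --pt "-2.65 -2.26 0 0 0 0 0.5" --pt "-2.65 -2.26 0 0 0 0 0.5" --pt "-2.65 -2.26 0 0 0 0 0.5" --pt "-2.65 -2.26 0 0 0 0 0.5" --pt "-2.65 -2.26 0 0 0 0 0.5" --pt "-2.65 -2.26 0 0 0 0 0.5" --pt "-2.65 -2.26 0 0 0 0 0.5" --pt "0 0 0 0 0 0 0.5" --pt "0 0 0 0 0 0 0.5"

```text
clock: 11.65
tcp_pos: [542.2, -20.0, 462.2]
orientation: [-0.0, 0.231, 0.973, 0.0]
force: [-0.6, -0.2, -1.4]
finger_gap: 0.5
```

Request:
jog_arm --pt "0 0 0 0 0 6.6 0.5" --pt "0 0 0 0 0 6.6 0.5" --pt "0 0 0 0 0 6.6 0.5" --pt "0 0 0 0 0 6.6 0.5" --pt "0 0 0 0 0 6.6 0.5" --pt "0 0 0 0 0 6.6 0.5" --pt "0 0 0 0 0 6.6 0.5" --pt "0 0 0 0 0 6.6 0.5" --pt "0 0 0 0 0 6.6 0.5" --pt "0 0 0 0 0 6.6 0.5"

```text
clock: 12.48
tcp_pos: [541.2, -16.7, 462.6]
orientation: [-0.0, 0.724, 0.69, 0.0]
force: [0.7, 0.8, 0.2]
finger_gap: 0.499
```

Request:
jog_arm --pt "0 0 0 0 0 0 0.5" --pt "0 0 0 0 0 0 0.5" --pt "0 0 0 0 0 0 0.5" --pt "0 0 2 0 0 0 0.5" --pt "0 0 3 0 0 0 0.5" --pt "0 0 3 0 0 0 0.5" --pt "0 0 2 0 0 0 0.5" --pt "0 0 0 0 0 0 0.5" --pt "0 0 0 0 0 0 0.5" --pt "0 0 0 0 0 0 0.5"

```text
clock: 13.32
tcp_pos: [542.3, -18.3, 364.2]
orientation: [0.001, 0.722, 0.691, 0.001]
force: [-0.1, 0.2, 1.2]
finger_gap: 0.5
```

Run:
```python
from h import *
s=ctrl.observe();print(s["clock"],s["tcp_pos"],s["finger_gap"],s["force"],s["joints"].round(2));R=R_of(s["orientation"]);print(R.round(3), np.degrees(np.arctan2(R[1,1],R[0,1])))
p,d=ctrl.read_camera("wrist"); W=cloud("wrist",d); cv2.imwrite("pics/w6.png",p)
k=(W[...,0]>480)&(W[...,0]<565)&(W[...,1]>-55)&(W[...,1]<20)&(W[...,2]>105)&(W[...,2]<132)
q=W[k]; print(len(q),q.mean(0) if len(q) else 0, cv2.minAreaRect(q[:,:2].astype(np.float32)))
```

```text
13.3167 [542.34067249 -18.34152502 364.21301172] 0.5001450214656341 [-0.13082629  0.18580478  1.16996319] [-0.19  0.17  1.67  0.    1.3  -0.15]
[[ 0.044  0.999  0.002]
 [ 0.999 -0.044 -0.   ]
 [-0.     0.002 -1.   ]] -2.5211818517115367
852 [543.48767789 -16.31083    124.4219668 ] ((543.37109375, -19.12264633178711), (46.50089645385742, 7.630390644073486), 87.45503997802734)
```

View pics/w6.png

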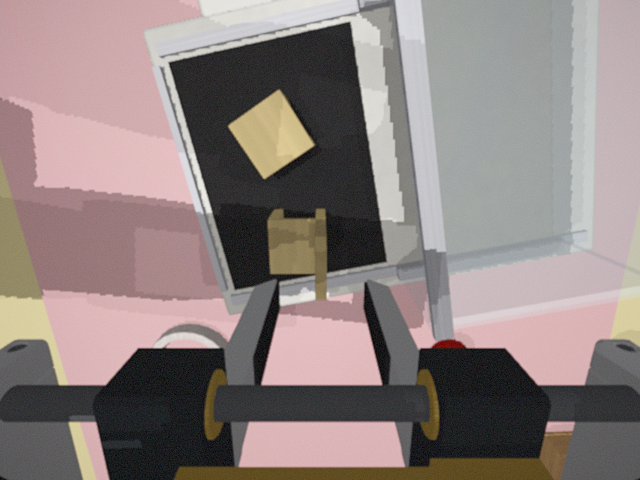

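Request:
jog_arm --pt "0 0.1 2 0 0 0 0.5" --pt "0 0 2.5 0 0 0 0.5" --pt "0 0 2 0 0 0 0.5" --pt "0 0 1 0 0 0 0.5" --pt "0 0 0.5 0 0 0 0.5" --pt "0 0 0 0 0 0 0.5" --pt "0 0 0 0 0 0 0.5" --pt "0 0 0 0 0 0 0.8" --pt "0 0 0 0 0 0 0.8" --pt "0 0 0 0 0 0 0.8"

```text
clock: 14.2
tcp_pos: [543.2, -18.5, 283.8]
orientation: [0.001, 0.723, 0.691, 0.001]
force: [-0.5, 0.9, -0.2]
finger_gap: 0.323
```

Request:
jog_arm --pt "0 0 0 0 0 0 0.8" --pt "0 0 0 0 0 0 1" --pt "0 0 0 0 0 0 1" --pt "0 0 0 0 0 0 1" --pt "0 0 0 0 0 0 1" --pt "0 0 0 0 0 0 1" --pt "0 0 0 0 0 0 1" --pt "0 0 0 0 0 0 1" --pt "0 0 0 0 0 0 1" --pt "0 0 0 0 0 0 1"

```text
clock: 15.03
tcp_pos: [542.7, -18.4, 282.7]
orientation: [0.0, 0.723, 0.691, 0.0]
force: [0.6, 0.7, 2.1]
finger_gap: 0.079
```

Run:
```python
from h import *
s=ctrl.observe();print(s["clock"],s["tcp_pos"],s["finger_gap"],s["force"],s["joints"].round(2));R=R_of(s["orientation"]);print(np.degrees(np.arctan2(R[1,1],R[0,1])))
p,d=ctrl.read_camera("wrist"); cv2.imwrite("pics/w7.png",p)
p,d=ctrl.read_camera("scene"); cv2.imwrite("pics/s7.png",cv2.resize(p[180:330,290:490],None,fx=4,fy=4))
```

```text
15.0333 [542.73122134 -18.4309276  282.7204547 ] 0.07932795622000588 [0.61898425 0.65401801 2.05911158] [-0.19  0.27  1.73 -0.    1.14 -0.15]
-2.5743225700734773
```

View pics/w7.png

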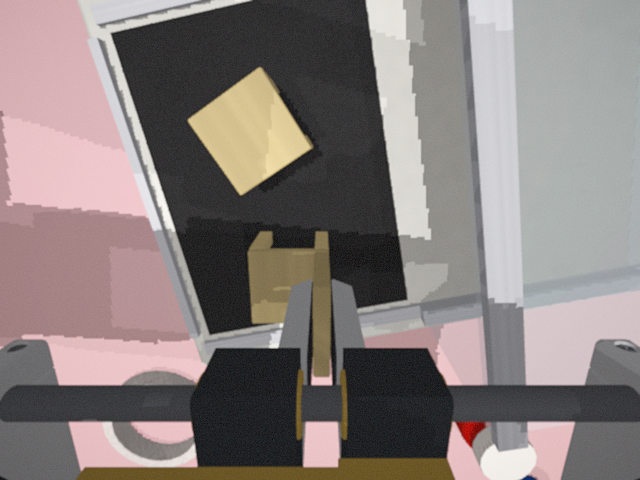

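View pics/s7.png

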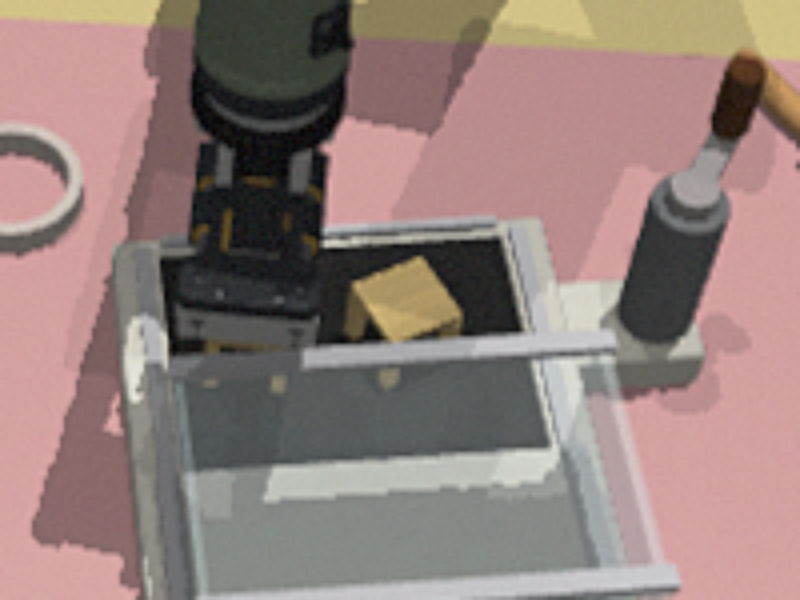

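Request:
jog_arm --pt "0 0 -0.5 0 0 0 1" --pt "0 0 -1.2 0 0 0 1" --pt "0 0 -2 0 0 0 1" --pt "0 0 -2.5 0 0 0 1" --pt "0 0 -2.5 0 0 0 1" --pt "0 0 -2.5 0 0 0 1" --pt "0 0 -2 0 0 0 1" --pt "0 0 -1 0 0 0 1" --pt "0 0 -0.5 0 0 0 1" --pt "0 0 0 0 0 0 1"

```text
clock: 15.97
tcp_pos: [542.8, -18.4, 431.0]
orientation: [0.001, 0.723, 0.691, 0.001]
force: [0.4, 0.9, -0.2]
finger_gap: 0.083
```

Request:
jog_arm --pt "-1 0 0 0 0 0 1" --pt "-2 0.2 0 0 0 0 1" --pt "-3 0.3 0 0 0 0 1" --pt "-3.3 0.4 0 0 0 0 1" --pt "-3.3 0.4 0 0 0 0 1" --pt "-3.3 0.3 0 0 0 0 1" --pt "-3.1 0.3 0 0 0 0 1" --pt "-2.3 0.2 0 0 0 0 1" --pt "-1.3 0.1 0 0 0 0 1" --pt "-0.7 0 0 0 0 0 1"

```text
clock: 16.8
tcp_pos: [553.6, -254.3, 427.5]
orientation: [-0.002, 0.724, 0.69, -0.001]
force: [0.2, 0.2, -1.1]
finger_gap: 0.086
```

Run:
```python
from h import *
s=ctrl.observe();print(s["clock"],s["tcp_pos"],s["finger_gap"],s["force"],s["joints"].round(2))
p,d=ctrl.read_camera("scene"); cv2.imwrite("pics/s8.png",p)
```

```text
16.8 [ 553.60703846 -254.31552192  427.50095871] 0.08619946205319208 [ 0.23918167  0.20679572 -1.14417533] [-0.57  0.26  1.42 -0.    1.46 -0.53]
```

View pics/s8.png

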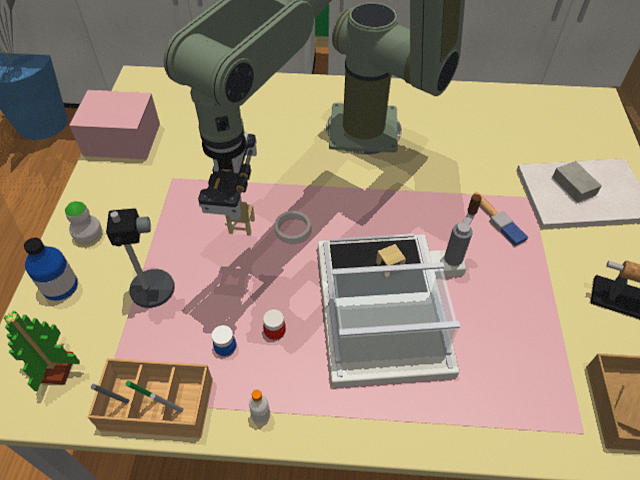

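Request:
jog_arm --pt "0 0 0 0 0 -3 1" --pt "0 0 0 0 0 -6 1" --pt "0 0 0 0 0 -6 1" --pt "0 0 0 0 0 -6 1" --pt "0 0 0 0 0 -6 1" --pt "0 0 0 0 0 -6 1" --pt "0 0 0 0 0 -6 1" --pt "0 0 0 0 0 -6 1" --pt "0 0 0 0 0 -6 1" --pt "0 0 0 0 0 -6 1"

```text
clock: 17.68
tcp_pos: [554.2, -250.4, 429.1]
orientation: [-0.001, 0.302, 0.953, 0.0]
force: [-0.3, -0.7, -1.1]
finger_gap: 0.085
```

Request:
jog_arm --pt "0 0 0 0 0 -6 1" --pt "0 0 0 0 0 -6 1" --pt "0 0 0 0 0 -6 1" --pt "0 0 0 0 0 -6 1" --pt "0 0 0 0 0 -6 1" --pt "0 0 0 0 0 -6 1" --pt "0 0 0 0 0 -6 1" --pt "0 0 0 0 0 -4 1" --pt "0 0 0 0 0 0 1" --pt "0 0 0 0 0 0 1"

```text
clock: 18.52
tcp_pos: [554.3, -250.9, 429.3]
orientation: [-0.0, -0.091, 0.996, 0.0]
force: [0.3, 0.2, 0.0]
finger_gap: 0.083
```

Run:
```python
from h import *
s=ctrl.observe();print(s["clock"],s["tcp_pos"],s["finger_gap"],s["force"],s["joints"].round(2));R=R_of(s["orientation"]);print(R.round(3),np.degrees(np.arctan2(R[1,1],R[0,1])))
for n in ["scene","top","wrist"]:
    p,d=ctrl.read_camera(n); cv2.imwrite(f"pics/{n}9.png",p); W=cloud(n,d); np.save(f"{n}9_W.npy",W)
    for o in ["chair","camera","lens","stool"]:
        r=ctrl.outline_of(o,n); print(n,o,[(round(x["conf"],2),x["extent"]) for x in r[:3]])
        for x in r[:1]:
            P=W[x["pixels"]]; P=P[~np.isnan(P[:,0])]; print("  ",len(P),np.percentile(P,[3,50,97],axis=0).round(0).tolist()); np.save(f"{n}9_{o}.npy",x["pixels"])
p=cv2.imread("pics/scene9.png"); cv2.imwrite("pics/s9c.png",cv2.resize(p[130:330,80:340],None,fx=3,fy=3,interpolation=3))
```

```text
18.5167 [ 554.25694761 -250.91266553  429.25233994] 0.08281973820425184 [0.29198343 0.24124343 0.03588333] [-0.57  0.26  1.43  0.    1.46 -2.32]
[[-0.984 -0.181 -0.001]
 [-0.181  0.984  0.001]
 [ 0.001  0.001 -1.   ]] 100.4074016678535
scene chair [(0.57, [217.1, 195.8, 246.2, 239.1])]
   560 [[405.0, -297.0, 2.0], [569.0, -266.0, 222.0], [582.0, -244.0, 272.0]]
scene camera [(0.9, [106.9, 204.3, 174.1, 307.5]), (0.64, [102.9, 208.9, 149.7, 243.9])]
   2889 [[552.0, -507.0, 8.0], [599.0, -466.0, 98.0], [635.0, -423.0, 250.0]]
scene lens [(0.63, [106.6, 211.3, 151.1, 243.6])]
   1211 [[567.0, -494.0, 212.0], [604.0, -459.0, 242.0], [632.0, -424.0, 249.0]]
scene stool [(0.97, [376.0, 243.6, 406.3, 261.2])]
   401 [[486.0, 40.0, 40.0], [509.0, 66.0, 75.0], [533.0, 93.0, 79.0]]
top chair []
top camera [(0.74, [466.4, 188.2, 528.1, 243.7]), (0.64, [242.7, 235.8, 270.0, 266.5])]
   1766 [[549.0, -505.0, 9.0], [583.0, -468.0, 237.0], [622.0, -425.0, 256.0]]
top lens [(0.94, [489.6, 191.5, 532.0, 224.7]), (0.73, [164.1, 257.0, 191.0, 288.3])]
   997 [[562.0, -496.0, 220.0], [587.0, -460.0, 244.0], [624.0, -424.0, 251.0]]
top stool [(0.88, [241.2, 234.8, 272.8, 265.5])]
   423 [[484.0, 42.0, 41.0], [508.0, 68.0, 75.0], [533.0, 92.0, 80.0]]
wrist chair [(0.67, [249.2, 231.6, 331.9, 377.9])]
   6534 [[532.0, -295.0, 190.0], [548.0, -271.0, 222.0], [580.0, -249.0, 272.0]]
wrist camera []
wrist lens [(0.57, [0.0, 246.8, 38.8, 325.5])]
   2017 [[570.0, -441.0, 210.0], [584.0, -424.0, 225.0], [614.0, -421.0, 237.0]]
wrist stool [(0.84, [584.4, 203.5, 640.0, 269.0])]
   1883 [[483.0, 38.0, 32.0], [511.0, 56.0, 69.0], [541.0, 74.0, 76.0]]
```

View pics/s9c.png

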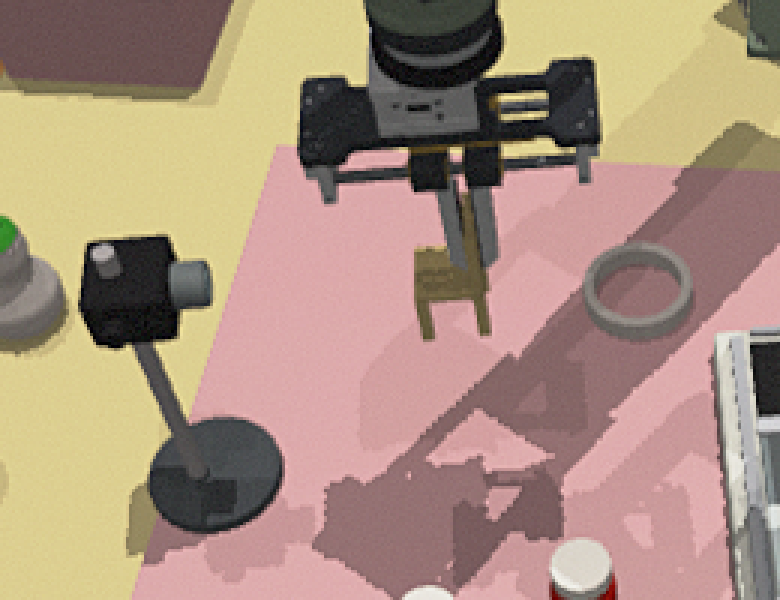

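View pics/top9.png

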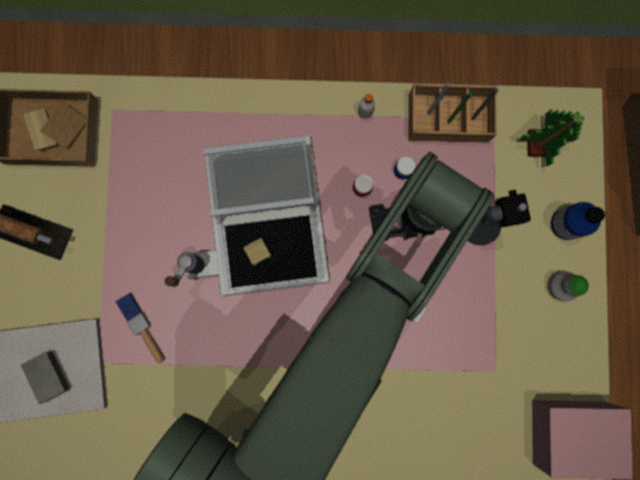

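View pics/wrist9.png

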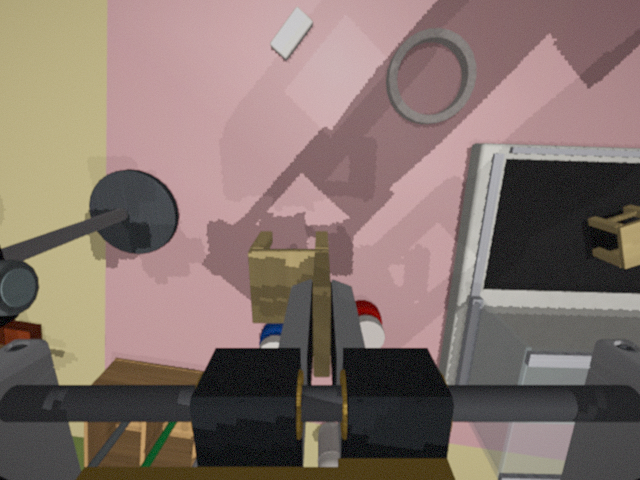

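Run:
```python
from h import *
W=np.load("wrist9_W.npy"); m=np.load("wrist9_lens.npy")
P=W[m]; P=P[~np.isnan(P[:,0])]
f=P[(P[:,1]>-426)]; print("lens face",len(f),np.median(f,0),f.min(0).round(0),f.max(0).round(0), (np.percentile(f,2,0)+np.percentile(f,98,0))/2)
c=np.c_[f[:,:2]-f[:,:2].mean(0)]; u,s_,v=np.linalg.svd(c,full_matrices=False); print("face normal",v[1],np.degrees(np.arctan2(v[1,1],v[1,0])))
print("glass px",W[286,14],W[280,20])
# base disc
for n in["scene","wrist"]:
    X=np.load(n+"9_W.npy"); k=(np.hypot(X[...,0]-594,X[...,1]+475)<70)&(X[...,2]>3)&(X[...,2]<25); q=X[k]; print(n,cv2.minEnclosingCircle(q[:,:2].astype(np.float32)),len(q))
m=np.load("wrist9_chair.npy"); P=W[m]; P=P[~np.isnan(P[:,0])]
a=np.array([np.cos(np.radians(100.5)),np.sin(np.radians(100.5))])
seat=P[(P[:,2]>212)&(P[:,2]<230)]; print("seat",len(seat),seat.mean(0).round(1),cv2.minAreaRect(seat[:,:2].astype(np.float32)))
A=np.c_[seat[:,:2]-seat[:,:2].mean(0),np.ones(len(seat))]; print("seat plane",np.linalg.lstsq(A,seat[:,2],rcond=None)[0])
bt=P[P[:,2]>260]; print("top",len(bt),bt.mean(0).round(1),cv2.minAreaRect(bt[:,:2].astype(np.float32)))
```

```text
lens face 1512 [ 585.83073608 -423.4096536   226.44052146] [ 570. -426.  209.] [ 599. -420.  239.] [ 585.77778801 -423.5342668   224.55215711]
face normal [-0.15900345  0.98727803] 99.14905774684019
glass px [ 581.33616717 -423.36852436  228.58780026] [ 580.24369817 -424.54095825  222.97291961]
scene ((593.89453125, -475.07354736328125), 69.8683853149414) 1464
wrist ((593.6738891601562, -475.772216796875), 68.79833984375) 5556
seat 3877 [ 553.5 -278.8  221.6] ((557.9955444335938, -271.54974365234375), (46.910240173339844, 45.93248748779297), 10.228677749633789)
seat plane [2.06401042e-02 1.44212688e-02 2.21639929e+02]
top 1821 [ 551.4 -253.3  271.2] ((555.547119140625, -258.4789123535156), (47.060821533203125, 20.215171813964844), 11.288420677185059)
```

Run:
```python
from h import *
W0=np.load("top_W.npy");W=np.load("top9_W.npy")
for X in(W0,W):
    k=(np.hypot(X[...,0]-434,X[...,1]-237)<25)&(X[...,2]>185); print(X[k].mean(0).round(1))
    k=(X[...,0]>400)&(X[...,0]<800)&(abs(X[...,1]-45)<8)&(X[...,2]>138); print("hood x min",np.percentile(X[k][:,0],2))
s=ctrl.observe();print(s["clock"],s["finger_gap"],s["joint_velocities"].round(3))
print(ctrl.sign_off())
```

```text
[432.  236.9 192.8]
hood x min 440.80023817764913
[432.  237.1 192.7]
hood x min 598.3087172138836
19.2667 0.08176137641980066 [-0.001  0.     0.    -0.    -0.001 -0.   ]
the job is handed in; nothing more can be done
None
```

The hood is wound fully back. The chair is held upright in front of the inspection camera, front towards the lens, and I handed the job in at about 19.3 s of the 72 s allowed. The sign-off gives no verdict, so this rests on my own last measurements.

- **Hood:** after two turns the knob is back within about 0.2 mm of its start position. The hood front moved about 157 mm, which is its full travel.
- **Chair position:** its middle is at about (558, -271, 225) mm, roughly 152 mm from the lens and 1–2 mm off the lens axis.
- **Chair attitude:** it measured 10.2° in yaw, against 9–11° for the camera. The seat plane is level to about 1.5°.
- **Grip:** the fingers hold the 8 mm backrest at about a 7.7 mm opening, and the arm was still when I handed in.
- **Stool and camera:** the stool stayed put to within the 1–2 mm camera noise. The camera head was never touched.

Two measurements disagreed slightly:

- **Lens front:** the top camera put it at y ≈ -418 mm and the wrist camera at -423 mm.
- **Camera yaw:** the estimates differed by about 2°.

Both differences are well inside the limits.

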